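Start the short polish

ROBOT

A 6-joint arm with a two-finger parallel gripper is mounted at the origin on the work surface. World frame = base frame: x ahead of the robot, y to its left, z up, the work surface at z = 0. Lengths are in m, angles in rad, forces in N, time in s.
With the tool pointing down it reaches from about 0.325 to 0.775 m from the base axis. Payload 5.5 kg.
Tool frame: the origin (TCP) lies at the very end of the fingers, on their centre line; the grasp point (between the pads) lies 19 mm behind it; z points along the fingers, y is the line along which they close (so a half turn about z gives the same grasp; the last joint's range is limited). The gripper opens to 85 mm and grips with 20 to 120 N. Pads are 22 mm wide; open, the fingers measure 114 mm over their backs; the gripper's body (76 mm by 85 mm) begins 54 mm behind the grasp point. The pads swing forward as they close: fully open they stand 13 mm farther back than shut.
Start: joints at [1.209, 0.091, 1.231, -0, 1.82, -0.057], TCP at [0.18, 0.572, 0.231] pointing down, gripper open.
Joint ranges: [-2.87, 2.87], [-0.86, 2.18], [0.17, 2.46], [-1.51, 4.65], [0.06, 2.69], [-2.65, 2.65]. Speed limits (rad/s): [2.57, 2.57, 3.01, 3.14, 3.14, 3.14].

INTERFACE

Orientations are given as a unit quaternion [x, y, z, w].
In Python, from station import r gives the robot as it stands.
- The arm moves only by the tool jog_arm, never from a script. Its argument "series" is a list of rows, each an object with "slide": the shift along the tool's x, y, z in cm, a list of three; "rot": the turn, a rotation vector about the tool's x, y, z in rad, a list of three. A call has 1 to 10 rows; each row shifts and turns the commanded pose from where the row before left it, along the tool's axes as they then stand; what a row does not reach is not made up. A row lasts 1/10 s, in which the tool goes at most 50 mm and 8.59 degrees, less where a joint would pass 70% of its speed; a pose out of reach is approached as far as the arm can. A call is refused whole if a number of a shift passes 5 or a number of a turn 0.15, either way. A call with a gripper value outside its range is refused whole. "fingers" is the finger opening in cm, from 0 to 8.54, set as the call begins (left out, the last holds). The fingers move at their own pace and stop on an object; "grip_force" is the grip in N (left out, the last holds). Time passes only in rows, so rows that do not move let the fingers close. It gives the time, the measured TCP pose, the force, the opening and the grip force at its end, in the units of the state.
- r.sense(): the state, without advancing time (a new reading comes with each control period).
- r.grab_frame(name): name is "side" or "top" or "wrist"; returns the picture (480x640x3 uint8, blue, green, red); there is no depth.
- r.camera_info(name): a dict with "fx", "fy", "cx", "cy" (pixels), "eye" and "rotation" of the camera in the world. Camera axes: x right, y down, z forward; pixel columns grow to the right and rows downward; lengths in m; the calibration is good to about 2 mm. A picture is of the moment at which its call begins: read the wrist's pose just before it. camera_info takes no time and is no camera call; for the wrist camera it gives the pose at the moment of the call.
- r.sign_off(): hands the job in; it is judged then, once.
The state is a dict: "clock": time; "qpos": joint angles; "joint_velocities": joint speeds; "joint_torque": joint torques, N m; "ee_pos": TCP position; "ee_rot": TCP orientation; "wrist_force": force on the tool from outside, world axes, zero at the start; "ft_torque": the same for the moment, N m; "finger_gap": finger opening in m; "gripper_force": force on a finger pad.
Only numpy, scipy, OpenCV 4.12 (cv2) and the standard library are available. Lean on these libraries where they do the work, as an engineer would, in place of code of your own. Each camera call takes 0.05 s, during which the arm holds its last target. There are 200 camera calls.

TASK

Start the ring polisher on its short programme, using only the closed fingertips: press its open lid down until it is fully shut, then tip the black rocker fully to on (the end with the white bar goes down), then push the blue key all the way in so that it stays in, and last press the green start key all the way down and let it spring back. Leave the yellow key alone, and do not pick up or shift anything on the bench.

Things in the scene. Friction and masses are not known exactly. Their poses are not given: they have to be found in the camera images.
- polisher: Ring polisher, fixed, 190 (x) by 330 mm (y). Origin: centre of its underside; x points to the lid's hinge side, y from control deck to tub. Grey tub, 100 mm high, brass rings inside, at y -5 to 165 mm under the lid. Green deck, 65 mm high, dark top plate, at y -165 to -5 mm; on it stand rocker, blue, yellow and green keys in a 70 mm square, in places that vary.
- lid (a joint): Lid angle in rad: 0 shut, grows as it opens, starts at 0.5 to 0.9, stop at 1.2. A white plate 200 mm long (hinge to lip), 170 wide, 8 thick, blue stripe along the lip, grey patch in the middle. Its stiff hinge holds any angle; pressing its upper face straight down, 100 mm horizontally from the hinge, shuts it with under 10 N; then it meets a hard stop.
- lid_hinge (a point): Fixed point at mid-width on the lid's hinge line, which runs along the polisher's y, level with the tub's rim (100 mm above the bench). The lid's underside passes through it; the shut lid's upper face lies 8 mm higher.
- lid_lip (a point): Middle of the free edge (lip) of the lid, on its upper face; it moves with the lid.
- rocker (a joint): Tilt of the black power rocker in rad: 0 off (as it starts), 0.28 fully on. It stays where it is left.
- rocker_on (a point): Press point on the rocker's on half, 18 mm from the pivot, by the white bar. Black V-shaped rocker, 56 mm long along the polisher's x, 26 wide, in a grey frame 66 x 40 mm, 10 mm high. The on end lies to the polisher's +x and stands up while off; pressed with about 3 N this point sinks 5 mm, to 18 mm above the deck, and the on half is then level.
- blue (a joint): Travel of the blue key in m: 0 out, 0.006 fully in.
- blue_top (a point): Centre of the top of the blue programme key (short polish), a 26 mm square cap in a grey 40 mm square frame 12 mm high. It slides straight down by up to 6 mm against a steady 3 N and stays where it is pushed. This point starts 22 mm above the deck.
- yellow (a joint): Travel of the yellow key in m: 0 out, 0.006 fully in.
- yellow_top (a point): Centre of the top of the yellow programme key (long polish, not wanted), a 26 mm square cap in a grey 40 mm square frame 12 mm high. It slides straight down by up to 6 mm against a steady 3 N and stays where it is pushed. This point starts 22 mm above the deck.
- green (a joint): Travel of the green start key in m: 0 out, 0.006 fully pressed; it springs back.
- green_top (a point): Centre of the top of the green start key, a round cap 28 mm across in a round grey housing 44 mm across and 12 mm high, on a spring: 1.5 N to start moving, 5 N fully down after 6 mm. This point starts 22 mm above the deck.
- ringcone: Wooden ring cone, loose: foot 56 mm across, tapering upright to 95 mm high. Origin: centre of its underside. Beside the control deck.
- gempot: Dark steel open pot, loose: 54 mm across, 35 mm high. Origin: centre of its underside. Beside the control deck.
- jar: Amber jar with a brass cap, loose: 48 mm across, 70 mm high. Origin: centre of its underside. Beside the tub.
- pliers: Pliers with yellow handles, loose, lying flat: 125 mm long, 14 mm high, about 60 mm wide. Origin: under the pivot; x along the jaws. In front of the polisher, on the robot's side.

How it is judged:
By the outcome, as a careful person would: the job done as asked, in the order asked, and still so for the second after the job is handed in, with the robot touching nothing.
It also fails if it takes over 51 s, if anything falls off the work surface, if the arm or the gripper's body presses on something with over 40 N, if the wrist force passes 120 N, or if a joint passes its speed limit or range.

## Working session

There is one attempt and no reset: what is moved stays moved. The work goes in short steps, Python scripts to look and compute and a tool call to move; the robot and the scene stay as the last step left them, time stands still between calls to the robot, and variables do not carry over. Pictures are saved under pics/ and viewed, at most 10 in all, crops included, and the job is handed in when it is done.

Besides the shell and the picture viewer there is one more tool, called after "Request:" as name(argument=value, ...) on one line, values as JSON. jog_arm: Moves the arm, as the interface text tells. Its arguments: {"type":"object","properties":{"series":{"type":"array","items":{"type":"object","properties":{"slide":{"type":"array","items":{"type":"number"}},"rot":{"type":"array","items":{"type":"number"}}}}},"fingers":{"type":"number"},"grip_force":{"type":"number"}},"required":["series"]}

```bash
ls; mkdir -p pics; python3 - <<'E'
from station import r
import cv2
s=r.sense();print(s)
for n in("side","top"):
    cv2.imwrite(f"pics/{n}0.png",r.grab_frame(n));print(n,r.camera_info(n))
E
```

```text
pics
{'clock': 0.0, 'qpos': array([ 1.20927402e+00,  9.18591110e-02,  1.23186424e+00,  3.05601079e-05,
        1.81978445e+00, -5.67001543e-02]), 'joint_velocities': array([-7.15916850e-04, -9.88322311e-05, -1.17373780e-03, -4.82569347e-04,
       -6.60815376e-05,  1.05281614e-03]), 'joint_torque': array([-1.52997203e-03, -4.58733487e+01, -4.18022919e+01, -1.27243811e-04,
        1.16347810e-02,  1.46628497e-05]), 'ee_pos': array([0.17997042, 0.57208922, 0.23016293]), 'ee_rot': array([ 1.51817922e-01,  9.88408014e-01, -9.33639193e-04, -2.13273132e-04]), 'wrist_force': array([-0.3770866 ,  0.43230608, -0.90554946]), 'ft_torque': array([-0.04636829,  0.01205529, -0.02567613]), 'gripper_force': 0.0, 'finger_gap': 0.08570233107806731}
side {'fx': 604.701795291207, 'fy': 604.701795291207, 'cx': 311.1942959001371, 'cy': 238.75266456249767, 'eye': array([ 0.25192489, -0.67146329,  0.73617592]), 'rotation': array([ 0.88863578, -0.18205663,  0.09641807, -0.4097382 ])}
top {'fx': 460.4767769330671, 'fy': 460.4767769330671, 'cx': 322.53510747265466, 'cy': 243.79513692158716, 'eye': array([ 0.45471733, -0.00363725,  1.0060763 ]), 'rotation': array([-0.69509597,  0.71630709, -0.03573491,  0.0496866 ])}
```

View pics/top0.png

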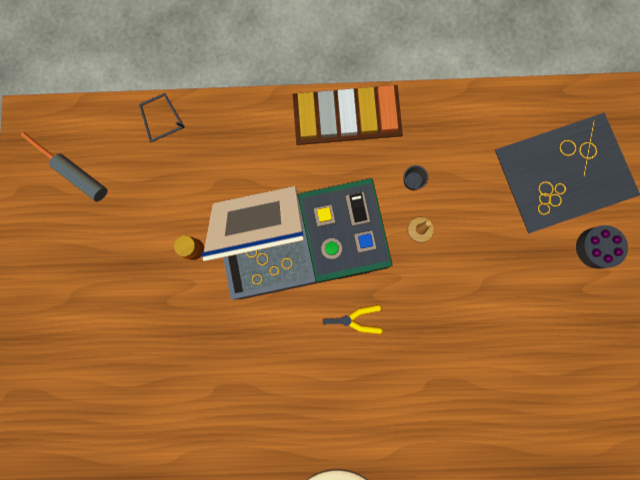

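View pics/side0.png

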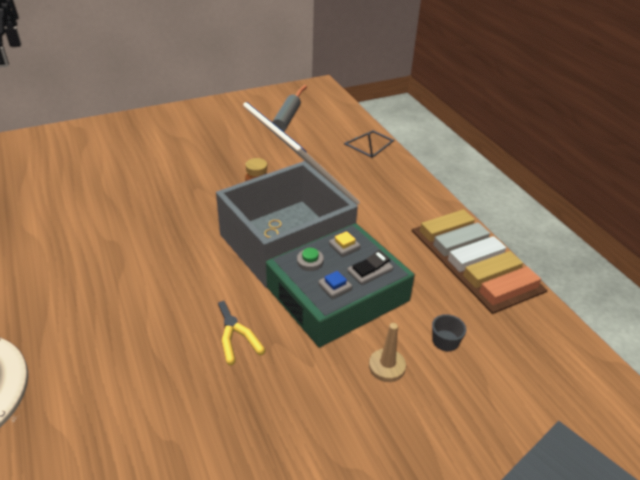

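The top view shows the polisher with its deck at about (345,228): yellow (324,214), rocker (358,207) with white bar at its far end, blue (366,241) and green (332,248). The lid hinges on the far side and its lip stripe runs from (205,257) to (302,238). The pliers are at (350,320), cone (421,229), pot (415,177) and jar (187,247).

```bash
cat > h.py <<'E'
import cv2,numpy as np
from scipy.spatial.transform import Rotation as R
from station import r
def ray(n,p):
    c=r.camera_info(n);d=np.array([(p[0]-c["cx"])/c["fx"],(p[1]-c["cy"])/c["fy"],1])
    return np.array(c["eye"]),R.from_quat(c["rotation"]).apply(d)
def onz(n,p,z):
    e,d=ray(n,p);return e+d*(z-e[2])/d[2]
def tri(p,q):
    a,u=ray("top",p);b,v=ray("side",q)
    t=np.linalg.lstsq(np.c_[u,-v],b-a,rcond=None)[0];x,y=a+u*t[0],b+v*t[1]
    return (x+y)/2,np.linalg.norm(x-y)
def blob(im,lo,hi,box):
    h=cv2.cvtColor(im,cv2.COLOR_BGR2HSV);m=cv2.inRange(h,lo,hi);k=np.zeros_like(m)
    x0,y0,x1,y1=box;k[y0:y1,x0:x1]=m[y0:y1,x0:x1]
    cs=cv2.findContours(k,cv2.RETR_EXTERNAL,cv2.CHAIN_APPROX_NONE)[0]
    return max(cs,key=cv2.contourArea)
E
python3 - <<'E'
from h import *
T=cv2.imread("pics/top0.png");S=cv2.imread("pics/side0.png")
np.set_printoptions(precision=4,suppress=True)
box={"top":(300,180,395,275),"side":(270,225,412,310)}
col={"yellow":((22,150,150),(34,255,255)),"blue":((105,150,100),(125,255,255)),"green":((50,150,110),(75,255,255)),"bar":((0,0,170),(180,60,255)),"rock":((0,0,0),(180,255,32))}
for k,(lo,hi) in col.items():
    c=[]
    for n,im in(("top",T),("side",S)):
        b=blob(im,lo,hi,box[n]);m=cv2.moments(b);p=(m["m10"]/max(m["m00"],1e-9),m["m01"]/max(m["m00"],1e-9));c.append(p);print(k,n,np.round(p,1),m["m00"],cv2.minAreaRect(b))
    print("  top@.087",onz("top",c[0],.087),"tri",tri(*c))
g=blob(T,(55,60,20),(90,255,140),(295,170,400,290))
pl=cv2.minAreaRect(g);print("deck",pl)
for q in cv2.boxPoints(pl):print(q,onz("top",q,.065))
l=blob(T,(105,120,60),(125,255,200),(195,225,310,265));pl=cv2.minAreaRect(l);print("stripe",cv2.boxPoints(pl))
print(T[265,345],T[270,380],T[215,388])
cv2.imwrite("pics/c.png",cv2.resize(T[170:310,190:400],None,fx=3.8,fy=3.8,interpolation=cv2.INTER_CUBIC))
E
```

```text
yellow top [324.  214.1] 144.5 ((324.0882568359375, 214.1470489501953), (12.907363891601562, 12.907363891601562), 77.47119140625)
yellow side [344.6 238.8] 140.0 ((344.8620910644531, 238.65518188476562), (11.513111114501953, 16.71257972717285), 68.19859313964844)
  top@.087 [0.6271 0.0082 0.087 ] tri (array([0.6279, 0.0082, 0.0832]), np.float64(0.00017989385120543107))
blue top [365.3 240.6] 131.0 ((365.30767822265625, 240.53846740722656), (12.159199714660645, 12.551432609558105), 78.69007110595703)
blue side [335.1 279. ] 179.0 ((335.2000427246094, 278.9000244140625), (13.416407585144043, 17.441329956054688), 63.43495178222656)
  top@.087 [ 0.5705 -0.0732  0.087 ] tri (array([ 0.5711, -0.0735,  0.0838]), np.float64(0.0003825405351002257))
green top [331.2 247.8] 111.5 ((331.0, 248.0), (12.0, 12.0), 90.0)Traceback (most recent call last):
  File "<stdin>", line 9, in <module>
  File "h.py", line 17, in blob
    return max(cs,key=cv2.contourArea)
ValueError: max() iterable argument is empty
```

```bash
python3 - <<'E'
from h import *
T=cv2.imread("pics/top0.png");S=cv2.imread("pics/side0.png")
np.set_printoptions(precision=4,suppress=True)
print(S[255,310],cv2.cvtColor(S,cv2.COLOR_BGR2HSV)[255,310])
box={"top":(300,180,395,275),"side":(295,225,412,300)}
col={"green":((45,120,95),(80,255,255)),"bar":((0,0,170),(180,60,255)),"rock":((0,0,0),(180,255,40))}
for k,(lo,hi) in col.items():
    c=[]
    for n,im in(("top",T),("side",S)):
        b=blob(im,lo,hi,box[n]);m=cv2.moments(b);p=(m["m10"]/max(m["m00"],1e-9),m["m01"]/max(m["m00"],1e-9));c.append(p);print(k,n,np.round(p,1),m["m00"],cv2.minAreaRect(b))
    print("  top@.087",onz("top",c[0],.087),"tri",tri(*c))
g=blob(T,(55,60,20),(90,255,140),(295,170,400,290))
pl=cv2.minAreaRect(g);print("deck",pl)
for q in cv2.boxPoints(pl):print(q,onz("top",q,.065))
l=blob(T,(105,120,60),(125,255,200),(195,225,310,265));pl=cv2.minAreaRect(l);print("stripe",cv2.boxPoints(pl))
cv2.imwrite("pics/c.png",cv2.resize(T[170:310,190:400],None,fx=3.8,fy=3.8,interpolation=cv2.INTER_CUBIC))
E
```

```text
[ 89 169  76] [ 64 140 169]
green top [363.  268.5] 190.5 ((359.1803894042969, 269.35675048828125), (4.789743423461914, 62.93620300292969), 78.11134338378906)
green side [309.8 253.7] 118.0 ((310.0, 253.5), (11.0, 14.0), 90.0)
  top@.087 [ 0.5145 -0.0663  0.087 ] tri (array([ 0.5199, -0.0657,  0.146 ]), np.float64(0.01963313575697461))
bar top [355.9 197.4] 10.0 ((355.98077392578125, 197.40383911132812), (1.9611612558364868, 8.43299388885498), 78.69007110595703)
bar side [380.3 255.9] 19.0 ((380.5000305175781, 256.0000305175781), (9.199999809265137, 3.0), 36.869895935058594)
  top@.087 [ 0.6595 -0.0576  0.087 ] tri (array([ 0.6593, -0.0576,  0.0885]), np.float64(0.0002743163249417815))
rock top [358.4 210.3] 205.5 ((358.2353210449219, 209.5587921142578), (21.801511764526367, 11.497314453125), 77.47119140625)
rock side [363.6 268. ] 168.0 ((364.60003662109375, 267.2000427246094), (12.521980285644531, 19.677398681640625), 63.43495178222656)
  top@.087 [ 0.6327 -0.0616  0.087 ] tri (array([ 0.6319, -0.0612,  0.0756]), np.float64(0.006386708199449591))
deck ((344.42266845703125, 230.0984649658203), (90.54052734375, 77.52141571044922), 77.96940612792969)
[297.0774 193.9015] [0.6759 0.0635 0.065 ]
[372.8962 177.7435] [ 0.705  -0.0959  0.065 ]
[391.7679 266.2954] [ 0.5187 -0.1266  0.065 ]
[315.9491 282.4535] [0.4904 0.029  0.065 ]
stripe [[201.2699 252.5233]
 [301.8733 231.3966]
 [302.6034 234.8733]
 [202.     256.    ]]
```

View pics/c.png

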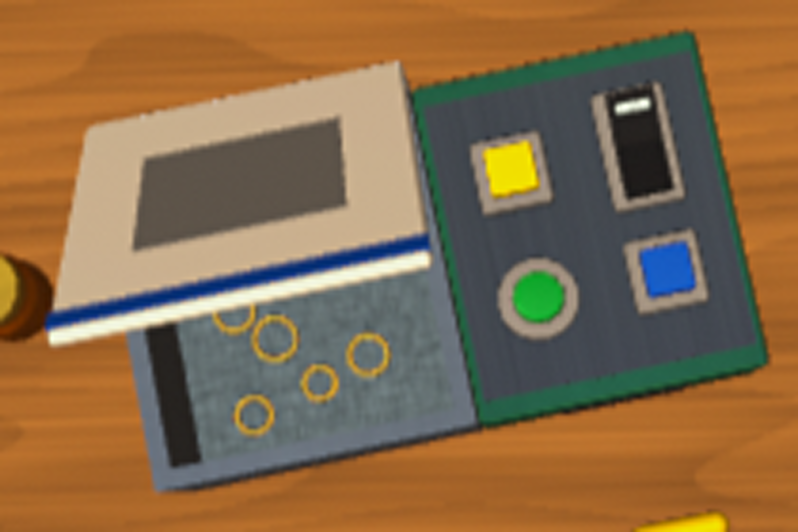

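The crop confirms the layout: white bar at the rocker's hinge-side end, and the lid stripe crossing from (45,325) to (430,245) in crop pixels. Next I compute the targets.

```bash
cat >> h.py <<'E'
def local(p): # world delta -> tool cm for target p
    s=r.sense();return R.from_quat(s["ee_rot"]).inv().apply(np.array(p)-s["ee_pos"])*100
E
python3 - <<'E'
from h import *
from scipy.optimize import brentq
np.set_printoptions(precision=4,suppress=True)
q=np.array([onz("top",p,.065) for p in [(297.08,193.9),(372.9,177.74),(391.77,266.3),(315.95,282.45)]])
v=(q[1]+q[0]-q[2]-q[3]);w=(q[0]+q[3]-q[1]-q[2])
y1=np.arctan2(v[1],v[0]);y2=np.arctan2(-w[0],w[1]);print("yaw",y1,y2)
yaw=(y1+y2)/2;X=np.array([np.cos(yaw),np.sin(yaw),0]);Y=np.array([-X[1],X[0],0])
O=q.mean(0)+.085*Y;O[2]=0;print("O",O)
h=O+.095*X+.08*Y;h[2]=.1;print("hinge",h,"press",h-.1*X+[0,0,.008])
e,d=ray("top",(253,243.5))
lip=lambda t:h-.2*np.cos(t)*X+[0,0,.2*np.sin(t)]+.008*(np.sin(t)*X+[0,0,np.cos(t)])
def f(t):
    L=lip(t);P=e+d*(L[2]-e[2])/d[2];return (P-L)@X
for t in np.arange(.3,1.25,.1):print(round(t,1),f(t),lip(t))
g=onz("top",(331.2,247.8),.087);print("green",g,tri((331.2,247.8),(309.8,253.7)))
for n,p in(("g",g),("y",np.array([.6271,.0082,0])),("b",np.array([.5705,-.0732,0])),("bar",np.array([.6595,-.0576,0])),("piv",onz("top",(358.4,208.4),.080))):
    print(n,p,"polisher",(p-O)@X,(p-O)@Y)
p=onz("top",(358.4,208.4),.08);print("on",p+.018*X)
E
```

```text
yaw 0.1732028146688807 0.18021559969612316
O [0.5826 0.0512 0.    ]
hinge [0.662  0.1466 0.1   ] press [0.5636 0.129  0.108 ]
0.3 0.08850141031982411 [0.4763 0.1134 0.1667]
0.4 0.07802263631040861 [0.4837 0.1148 0.1853]
0.5 0.06586662417380522 [0.493  0.1164 0.2029]
0.6 0.05215483276503967 [0.504  0.1184 0.2195]
0.7 0.03702426577135276 [0.5165 0.1206 0.235 ]
0.8 0.020626102816645075 [0.5305 0.1231 0.249 ]
0.9 0.003124188924647556 [0.5458 0.1259 0.2616]
1.0 -0.015306602566394175 [0.5623 0.1288 0.2726]
1.1 -0.03448211728031129 [0.5797 0.1319 0.2819]
1.2 -0.054210759812664766 [0.598  0.1352 0.2893]
green [ 0.558  -0.0042  0.087 ] (array([ 0.5586, -0.0043,  0.0835]), np.float64(0.0003645750527770586))
g [ 0.558  -0.0042  0.087 ] polisher -0.03392576867856251 -0.05022565611454793
y [0.6271 0.0082 0.    ] polisher 0.03629312358470971 -0.050125231300771955
b [ 0.5705 -0.0732  0.    ] polisher -0.03373485980364061 -0.12030786122129382
bar [ 0.6595 -0.0576  0.    ] polisher 0.05662152827572921 -0.12059618959366121
piv [ 0.638  -0.0623  0.08  ] polisher 0.03459975836480428 -0.1213979859213133
on [ 0.6557 -0.0591  0.08  ]
```

Request:
jog_arm(fingers=0, series=[{"slide": [0,0,-2],"rot": [0,0,-0.12]},{"slide": [0,0,-2],"rot": [0,0,-0.12]},{"slide": [0,0,-2],"rot": [0,0,-0.12]},{"slide": [0,0,-2],"rot": [0,0,-0.12]},{"slide": [0,0,0],"rot": [0,0,0]}])

```text
clock: 0.6
ee_pos: [0.1803, 0.5729, 0.3143]
ee_rot: [-0.088, 0.996, 0.002, 0.001]
wrist_force: [-0.0, -0.1, 0.2]
finger_gap: 0.0124
gripper_force: 0.0
```

Request:
jog_arm(series=[{"slide": [-2,-3.4,0]},{"slide": [-2.4,-4,0]},{"slide": [-2.4,-4,0]},{"slide": [-2.4,-4,0]},{"slide": [-2.4,-4,0]},{"slide": [-2.4,-4,0]},{"slide": [-2.4,-4,0]},{"slide": [-2.4,-4,0]},{"slide": [-2.4,-4,0]},{"slide": [-2.4,-4,0]}])

```text
validation failed for argument at $.se...
```

Request:
jog_arm(series=[{"slide": [-2.4,-4,0]},{"slide": [-2.4,-4,0]},{"slide": [-2,-3,0]},{"slide": [0,0,0]},{"slide": [0,0,0]}])

```text
validation failed for argument at $.se...
```

```bash
python3 - <<'E'
from h import *
print(local([.5636,.129,.25]),r.sense()["ee_pos"])
cv2.imwrite("pics/s1.png",r.grab_frame("side")[40:340,120:520])
E
```

```text
[-29.943937   -50.44693355   6.29580382] [0.18025591 0.5728792  0.31430808]
```

View pics/s1.png

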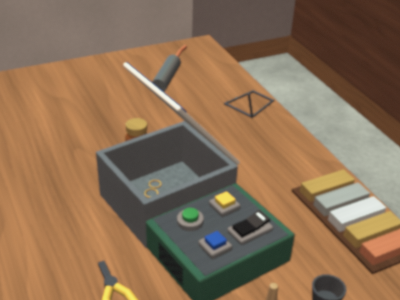

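The moves were refused because each row also needs "rot". The picture shows the scene unchanged.

Request:
jog_arm(series=[{"slide": [-2,-3.4,0],"rot": [0,0,0]},{"slide": [-2.4,-4,0],"rot": [0,0,0]},{"slide": [-2.4,-4,0],"rot": [0,0,0]},{"slide": [-2.4,-4,0],"rot": [0,0,0]},{"slide": [-2.4,-4,0],"rot": [0,0,0]},{"slide": [-2.4,-4,0],"rot": [0,0,0]},{"slide": [-2.4,-4,0],"rot": [0,0,0]},{"slide": [-2.4,-4,0],"rot": [0,0,0]},{"slide": [-2.4,-4,0],"rot": [0,0,0]},{"slide": [-2.4,-4,0],"rot": [0,0,0]}])

```text
clock: 1.65
ee_pos: [0.4818, 0.2238, 0.3092]
ee_rot: [-0.086, 0.996, -0.0, -0.001]
wrist_force: [0.2, 1.6, -0.3]
finger_gap: -0.0001
gripper_force: 0.0
```

Request:
jog_arm(series=[{"slide": [-2.4,-4,0],"rot": [0,0,0]},{"slide": [-2.4,-4,0],"rot": [0,0,0]},{"slide": [-2,-3,0],"rot": [0,0,0]},{"slide": [0,0,0],"rot": [0,0,0]},{"slide": [0,0,0],"rot": [0,0,0]}])

```text
clock: 2.15
ee_pos: [0.5672, 0.1285, 0.3089]
ee_rot: [-0.086, 0.996, 0.0, -0.002]
wrist_force: [-0.2, -0.5, -0.6]
finger_gap: -0.0001
gripper_force: 0.0
```

```bash
python3 - <<'E'
from h import *
print(local([.5636,.129,.25]),r.sense()["ee_pos"])
E
```

```text
[0.32697851 0.10753425 5.89116343] [0.56722596 0.12851251 0.30889858]
```

Request:
jog_arm(series=[{"slide": [0.3,0.1,2],"rot": [0,0,0]},{"slide": [0,0,2],"rot": [0,0,0]},{"slide": [0,0,1],"rot": [0,0,0]},{"slide": [0,0,1],"rot": [0,0,0]},{"slide": [0,0,1],"rot": [0,0,0]},{"slide": [0,0,1],"rot": [0,0,0]},{"slide": [0,0,1],"rot": [0,0,0]}])

```text
clock: 2.85
ee_pos: [0.5644, 0.1297, 0.2216]
ee_rot: [-0.087, 0.996, 0.0, 0.001]
wrist_force: [0.1, 0.4, 2.4]
finger_gap: 0.0003
gripper_force: 1.1
```

Request:
jog_arm(series=[{"slide": [0,0,1],"rot": [0,0,0]},{"slide": [0,0,1],"rot": [0,0,0]},{"slide": [0,0,1],"rot": [0,0,0]},{"slide": [0,0,1],"rot": [0,0,0]},{"slide": [0,0,1],"rot": [0,0,0]},{"slide": [0,0,1],"rot": [0,0,0]},{"slide": [0,0,1],"rot": [0,0,0]},{"slide": [0,0,1],"rot": [0,0,0]}])

```text
clock: 3.65
ee_pos: [0.564, 0.1295, 0.1404]
ee_rot: [-0.087, 0.996, -0.0, -0.0]
wrist_force: [-0.4, -0.1, 3.5]
finger_gap: -0.0001
gripper_force: 1.5
```

Request:
jog_arm(series=[{"slide": [0,0,1],"rot": [0,0,0]},{"slide": [0,0,0.8],"rot": [0,0,0]},{"slide": [0,0,0.5],"rot": [0,0,0]},{"slide": [0,0,0.3],"rot": [0,0,0]},{"slide": [0,0,0.2],"rot": [0,0,0]},{"slide": [0,0,0.2],"rot": [0,0,0]},{"slide": [0,0,0],"rot": [0,0,0]}])

```text
clock: 4.35
ee_pos: [0.5643, 0.1296, 0.1112]
ee_rot: [-0.088, 0.996, 0.0, 0.0]
wrist_force: [0.3, 0.4, -0.0]
finger_gap: 0.0002
gripper_force: 0.1
```

Request:
jog_arm(series=[{"slide": [0,0,0.1],"rot": [0,0,0]},{"slide": [0,0,0.1],"rot": [0,0,0]},{"slide": [0,0,0.1],"rot": [0,0,0]},{"slide": [0,0,0.1],"rot": [0,0,0]}])

```text
clock: 4.75
ee_pos: [0.5641, 0.1295, 0.108]
ee_rot: [-0.087, 0.996, 0.0, 0.0]
wrist_force: [-5.4, -0.3, 9.8]
finger_gap: -0.0005
gripper_force: 4.6
```

Request:
jog_arm(series=[{"slide": [0,0,0.1],"rot": [0,0,0]},{"slide": [0,0,0.1],"rot": [0,0,0]},{"slide": [0,0,0],"rot": [0,0,0]}])

```text
clock: 5.05
ee_pos: [0.5641, 0.1295, 0.1079]
ee_rot: [-0.088, 0.996, 0.0, 0.001]
wrist_force: [-7.5, -1.5, 12.4]
finger_gap: -0.0001
gripper_force: 6.6
```

Request:
jog_arm(series=[{"slide": [0,0,0.2],"rot": [0,0,0]},{"slide": [0,0,0.2],"rot": [0,0,0]},{"slide": [0,0,0],"rot": [0,0,0]}])

```text
clock: 5.35
ee_pos: [0.5643, 0.1295, 0.1078]
ee_rot: [-0.088, 0.996, 0.0, 0.002]
wrist_force: [-14.9, -3.3, 28.0]
finger_gap: 0.0002
gripper_force: 14.2
```

Hard stop. I lift, and check the lid in the top image from the rocker side.

Request:
jog_arm(series=[{"slide": [0,0,-1],"rot": [0,0,0]},{"slide": [0,0,-3],"rot": [0,0,0]},{"slide": [0,-2,-2],"rot": [0,0,0]},{"slide": [-1.2,-4,0],"rot": [0,0,0]},{"slide": [-1.2,-4,0],"rot": [0,0,0]},{"slide": [-1.2,-4,0],"rot": [0,0,0]},{"slide": [-1.2,-4,0],"rot": [0,0,0]},{"slide": [-1,-2,0],"rot": [0,0,0]},{"slide": [0,0,0],"rot": [0,0,0]},{"slide": [0,0,0],"rot": [0,0,0]}])

```text
clock: 6.35
ee_pos: [0.6561, -0.0574, 0.1602]
ee_rot: [-0.087, 0.996, 0.0, -0.001]
wrist_force: [-0.1, 0.5, 0.0]
finger_gap: -0.0002
gripper_force: 0.0
```

```bash
python3 - <<'E'
from h import *
print(local([.6557,-.0591,.095]),r.sense()["ee_pos"],r.sense()["ee_rot"])
a=r.grab_frame("side")[60:340,180:440];b=r.grab_frame("top")[150:310,180:400]
cv2.imwrite("pics/s2.png",np.vstack([cv2.resize(a,(520,300)),cv2.resize(b,(520,300))]))
E
```

```text
[ 0.05787885 -0.16169238  6.52243665] [ 0.65606911 -0.05744844  0.16022502] [-8.70858414e-02  9.96200574e-01  3.68264376e-04 -5.80765303e-04]
```

View pics/s2.png

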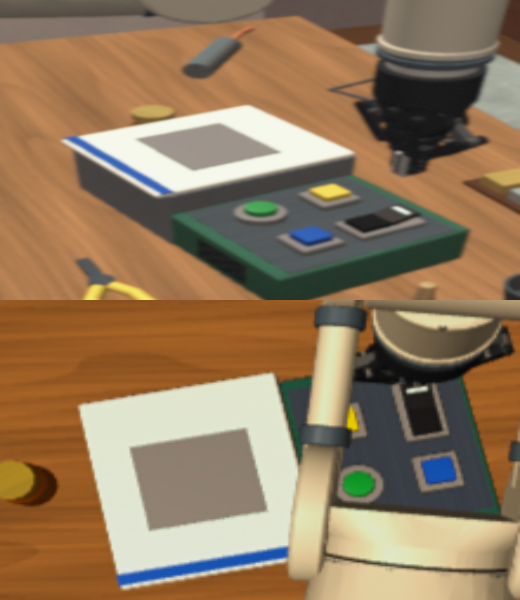

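The lid is flat and shut, and the fingers hang over the rocker. Next, the rocker.

Request:
jog_arm(series=[{"slide": [0,-0.2,3],"rot": [0,0,0]},{"slide": [0,0,2.5],"rot": [0,0,0]},{"slide": [0,0,1],"rot": [0,0,0]},{"slide": [0,0,0.4],"rot": [0,0,0]},{"slide": [0,0,0.2],"rot": [0,0,0]},{"slide": [0,0,0.2],"rot": [0,0,0]},{"slide": [0,0,0.2],"rot": [0,0,0]},{"slide": [0,0,0],"rot": [0,0,0]}])

```text
clock: 7.25
ee_pos: [0.6572, -0.0592, 0.0876]
ee_rot: [-0.088, 0.996, -0.0, 0.001]
wrist_force: [1.7, 0.4, 1.8]
finger_gap: -0.0002
gripper_force: 1.0
```

Request:
jog_arm(series=[{"slide": [0.1,0,0.1],"rot": [0,0,0]},{"slide": [0,0,0.1],"rot": [0,0,0]},{"slide": [0,0,0.1],"rot": [0,0,0]},{"slide": [0,0,0.1],"rot": [0,0,0]},{"slide": [0,0,0.1],"rot": [0,0,0]},{"slide": [0,0,0.1],"rot": [0,0,0]},{"slide": [0,0,0],"rot": [0,0,0]}])

```text
clock: 7.95
ee_pos: [0.6558, -0.0596, 0.083]
ee_rot: [-0.087, 0.996, -0.0, 0.001]
wrist_force: [-2.9, 0.6, 11.9]
finger_gap: 0.0002
gripper_force: 5.9
```

Request:
jog_arm(series=[{"slide": [0,0,0.2],"rot": [0,0,0]},{"slide": [0,0,0],"rot": [0,0,0]},{"slide": [0,0,-2],"rot": [0,0,0]},{"slide": [0,0,-3],"rot": [0,0,0]},{"slide": [3,0.1,0],"rot": [0,0,0]},{"slide": [3.6,0,0],"rot": [0,0,0]},{"slide": [2,0,0],"rot": [0,0,0]},{"slide": [0,0,0],"rot": [0,0,0]},{"slide": [0,0,0],"rot": [0,0,0]}])

```text
clock: 8.85
ee_pos: [0.5704, -0.0735, 0.1279]
ee_rot: [-0.087, 0.996, 0.0, -0.0]
wrist_force: [-0.3, 1.1, 1.2]
finger_gap: 0.0002
gripper_force: 0.0
```

```bash
python3 - <<'E'
from h import *
print(local([.5705,-.0733,.090]),r.sense()["ee_pos"])
E
```

```text
[-0.01670525  0.02013052  3.79124124] [ 0.5703908  -0.07353122  0.12791245]
```

Blue: down to 0.090, then in 1 mm steps to the stop at 0.081.

Request:
jog_arm(series=[{"slide": [0,0,2],"rot": [0,0,0]},{"slide": [0,0,1.6],"rot": [0,0,0]},{"slide": [0,0,0.3],"rot": [0,0,0]},{"slide": [0,0,0.2],"rot": [0,0,0]},{"slide": [0,0,0.2],"rot": [0,0,0]},{"slide": [0,0,0.2],"rot": [0,0,0]},{"slide": [0,0,0.1],"rot": [0,0,0]},{"slide": [0,0,0.1],"rot": [0,0,0]},{"slide": [0,0,0.1],"rot": [0,0,0]},{"slide": [0,0,0],"rot": [0,0,0]}])

```text
clock: 9.85
ee_pos: [0.5709, -0.0734, 0.081]
ee_rot: [-0.087, 0.996, -0.0, 0.001]
wrist_force: [-0.9, 0.6, 5.4]
finger_gap: 0.0001
gripper_force: 2.4
```

Request:
jog_arm(series=[{"slide": [0,0,0.2],"rot": [0,0,0]},{"slide": [0,0,0.2],"rot": [0,0,0]},{"slide": [0,0,0],"rot": [0,0,0]}])

```text
clock: 10.15
ee_pos: [0.5711, -0.0734, 0.0806]
ee_rot: [-0.088, 0.996, -0.0, 0.001]
wrist_force: [-9.3, 3.1, 20.2]
finger_gap: -0.0
gripper_force: 10.2
```

Request:
jog_arm(series=[{"slide": [0,0,-2],"rot": [0,0,0]},{"slide": [0,0,-3.5],"rot": [0,0,0]},{"slide": [0,3,0],"rot": [0,0,0]},{"slide": [0.1,4,0],"rot": [0,0,0]},{"slide": [0,0,0],"rot": [0,0,0]},{"slide": [0,0,0],"rot": [0,0,0]}])

```text
clock: 10.75
ee_pos: [0.5574, -0.0043, 0.1309]
ee_rot: [-0.088, 0.996, -0.0, -0.0]
wrist_force: [-0.2, -1.0, 0.8]
finger_gap: -0.0002
gripper_force: 0.0
```

```bash
python3 - <<'E'
from h import *
print(local([.5582,-.0042,.090]),r.sense()["ee_pos"])
cv2.imwrite("pics/s3.png",cv2.resize(r.grab_frame("side")[190:340,250:430],(720,600),interpolation=cv2.INTER_CUBIC))
E
```

```text
[-0.08478426 -0.00676187  4.08797469] [ 0.55735623 -0.00425954  0.13087984]
```

View pics/s3.png

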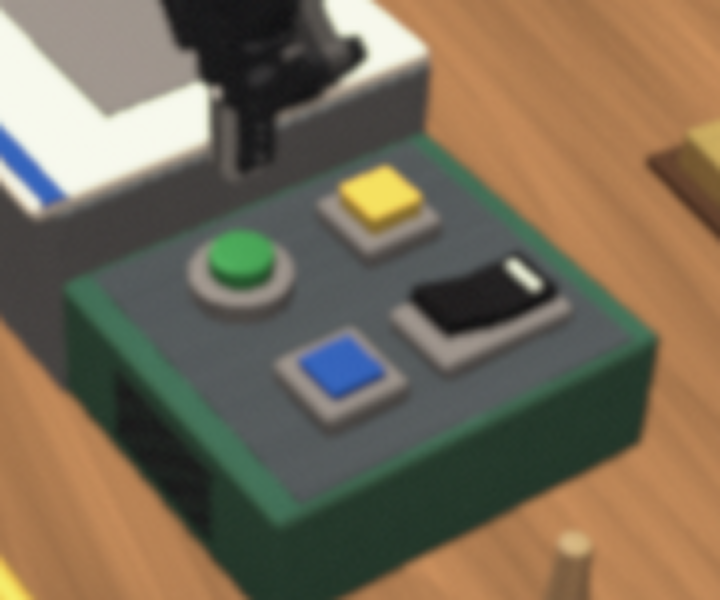

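Blue (340,365) sits low in its frame, the rocker's bar end (525,275) is down, yellow (380,195) is still out. Now green.

Request:
jog_arm(series=[{"slide": [-0.1,0,2],"rot": [0,0,0]},{"slide": [0,0,1.9],"rot": [0,0,0]},{"slide": [0,0,0.3],"rot": [0,0,0]},{"slide": [0,0,0.2],"rot": [0,0,0]},{"slide": [0,0,0.2],"rot": [0,0,0]},{"slide": [0,0,0.2],"rot": [0,0,0]},{"slide": [0,0,0.1],"rot": [0,0,0]},{"slide": [0,0,0.1],"rot": [0,0,0]},{"slide": [0,0,0.1],"rot": [0,0,0]},{"slide": [0,0,0],"rot": [0,0,0]}])

```text
clock: 11.8
ee_pos: [0.559, -0.005, 0.0811]
ee_rot: [-0.087, 0.996, -0.001, 0.001]
wrist_force: [0.5, -4.3, 5.3]
finger_gap: 0.0002
gripper_force: 2.4
```

Request:
jog_arm(series=[{"slide": [0,0,0.2],"rot": [0,0,0]},{"slide": [0,0,0.2],"rot": [0,0,0]},{"slide": [0,0,0],"rot": [0,0,0]}])

```text
clock: 12.1
ee_pos: [0.5592, -0.0049, 0.0807]
ee_rot: [-0.087, 0.996, -0.001, 0.002]
wrist_force: [-8.3, -2.7, 21.2]
finger_gap: -0.0002
gripper_force: 10.6
```

Fully down. I release and back off upward.

Request:
jog_arm(series=[{"slide": [0,0,-1],"rot": [0,0,0]},{"slide": [0,0,-3],"rot": [0,0,0]},{"slide": [0,0,-4],"rot": [0,0,0]},{"slide": [0,0,-4],"rot": [0,0,0]},{"slide": [0,0,-3],"rot": [0,0,0]},{"slide": [0,0,0],"rot": [0,0,0]},{"slide": [0,0,0],"rot": [0,0,0]}])

```text
clock: 12.8
ee_pos: [0.5586, -0.0041, 0.2262]
ee_rot: [-0.088, 0.996, 0.0, 0.0]
wrist_force: [-0.7, 0.4, -1.6]
finger_gap: 0.0001
gripper_force: 0.0
```

```bash
python3 - <<'E'
from h import *
cv2.imwrite("pics/s4.png",cv2.resize(r.grab_frame("side")[90:390,190:490],(600,600),interpolation=cv2.INTER_CUBIC))
E
```

```text
(no output)
```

View pics/s4.png

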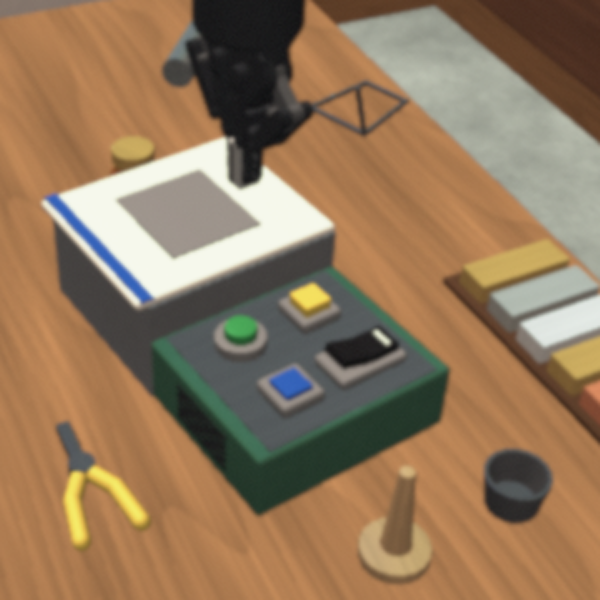

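The lid is shut, the rocker is on (380,338), blue is in (290,382), green is back up (240,328), yellow is out (310,298), and the bench items have not moved.

```bash
python3 -c "
from station import r
print(r.sign_off())"
```

```text
the job is handed in; nothing more can be done
None
```

The job is handed in at about 13 s: lid shut, rocker on, blue key in, green start key pressed and sprung back, in that order, with the yellow key and the bench items left alone.

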